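# Load the larger syringe into the sprung-bar syringe holder

### The job

Load the larger of the two syringes into the white syringe holder: lift the sprung clamp bar by its black grip, turn it aside and park it on its block, and lay the syringe in the V cradle with its nozzle towards the nose housing. With the bar still parked, push the syringe along the cradle until its nozzle is fully home against the stop hidden in the housing. Then swing the bar back square across the barrel so that its spring holds it down; do not knock the dropper bottle or the timer about.

Things in the scene. Friction and masses are not known exactly. Their poses are not given: they have to be found in the camera images.
- pillar (a point): White syringe holder (base 114x143 mm, deck 18 mm above the bench): point on the axis of its clamp pillar, 42 mm above the bench. z up; y runs along the cradle to the nose housing; x from the cradle to the pillar. The cradle axis is the line x=-70 mm, z=0, parallel to y. Two V saddles, 10 mm long, at y=-21 and y=+31 mm, 20 mm tall, carry the barrel on that axis; between them fingers have room.
- syringe_mid (a point): Centre of the barrel of the larger syringe, on its axis; it lies before the holder. Own y axis points to the nozzle. Nozzle tip 73 mm ahead. Clear barrel 26 mm in diameter, 110 long (y -55 to +55 mm from here); ear flange 42x26x3 mm behind it; white plunger, fixed to the barrel, ends in a 26 mm disc whose rear face is 82 mm behind this point; pushed there, it slides easily. 155 mm overall, 60 g.
- clamp_grip (a point): Middle of the black grip blade on the clamp bar, on its turning axis over the pillar; 70 mm above the bench when down. Blade 34 long, 11 thick, 15 tall, standing on a hub 26 mm across. Own x runs along the blade and the bar, the aluminium bar reaching 78 mm to -x and, as a short tail, 26 mm to +x; thickness along own y. The bar is 14 wide, 12 high; its underside is 19 mm below this point.
- mouth_line (a point): Point of the holder beside the nose housing, axes as point pillar: 73 mm ahead of it in y, so level with the housing's open mouth, which lies 70 mm to -x. The housing is a blind box with a roof (top 64 mm above the bench), 32 mm wide inside; the stop hidden in it is 24 mm behind the mouth (y=97 mm from point pillar). Fully home: nozzle tip on the stop, syringe_mid at y=24 mm from point pillar.
- clamp_lift (a joint): Height of the clamp bar in m: 0 down, 0.030 fully up. A damped spring pulls it down with 4 to 8 N. The parking block (top 67 mm above the bench; x -24 to +12, y +9 to +38 mm from point pillar) bars the turn when the bar is down; lifted over 0.016 it passes, and let go above the block it rests on top, at 0.016. Down on a loaded barrel it rests at about 0.003.
- clamp_bar (a joint): Turn of the clamp bar in rad: 0 square across the cradle, growing clockwise seen from above (its free end swings towards the nose housing, over the parking block) to 1.25, nearly alongside the cradle. It stays where it is left. Pushed back (at the bar or at its tail), it drops off the block by its spring at about 0.1 rad.
- dropper_1: Bystander: brown dropper bottle, 30 mm across, 94 tall, standing right of the holder in front of the microscope. Origin at the middle of its underside.
- timer: Bystander: white lab timer, 54x62x69 mm, standing between microscope and analyser. Origin at the middle of its underside.

How it is judged:
On the way, in this order (a step that is already met when the one before it is completed fails the run):
1. the clamp bar has been lifted and turned well aside (over 0.9 rad), at least 12 mm up (value of joint clamp_bar above 0.9 rad and value of joint clamp_lift above 0.012 m), for 0.2 s.
2. with the bar still aside, the larger syringe lies in the cradle with its nozzle fully home (within 4 mm of the stop) (all of step 1 and x of syringe_mid in the frame of pillar between -0.074 and -0.066 m and z of syringe_mid in the frame of pillar between -0.004 and 0.004 m and angle between the y axis of syringe_mid and the y axis of pillar, either way round below 0.06 rad and y of syringe_mid in the frame of pillar above 0.02 m), for 0.2 s.
At the end, for the whole second after the job is handed in: The larger syringe lies in the cradle (axis within 4 mm and 0.06 rad), nozzle within 4 mm of the hidden stop; the clamp bar is back across it (under 0.2 rad) and down on the barrel (lift 1.5 to 7 mm); nothing is held (value of joint clamp_bar below 0.2 rad and value of joint clamp_lift between 0.0015 and 0.007 m and x of syringe_mid in the frame of pillar between -0.074 and -0.066 m and z of syringe_mid in the frame of pillar between -0.004 and 0.004 m and angle between the y axis of syringe_mid and the y axis of pillar, either way round below 0.06 rad and y of syringe_mid in the frame of pillar above 0.02 m); the robot touches nothing.
It fails at once if the dropper bottle or the timer is shifted more than 30 mm (distance of any of dropper_1, timer from where it was at the start of the episode above 0.03 m).
It also fails if it takes over 67 s, if anything falls off the work surface, if the arm or the gripper's body presses on something with over 40 N, if the wrist force passes 120 N, or if a joint passes its speed limit or range.

### The arm

A 6-joint arm with a two-finger parallel gripper is mounted at the origin on a cart in front of the work surface, level with it; the furniture and walls round the work are solid. World frame = base frame: x ahead of the robot, y to its left, z up, the work surface at z = 0. Lengths are in m, angles in rad, forces in N, time in s.
With the tool pointing down it reaches from about 0.3 to 0.875 m from the base axis. Payload 6.4 kg.
Tool frame: the origin (TCP) lies between the finger pads; the fingertips stand 25 mm ahead of it and the grasp point (between the pads) lies 6 mm ahead of it (ctrl.nose_length is the distance from the TCP to the fingertips, in m); x points along the fingers, y is the direction in which the jaws open and shut, and the axes are right-handed (so a half turn about x gives the same grasp; the last joint's range is limited). The gripper opens to 85 mm and grips with 20 to 120 N. Pads are 22 mm wide; open, the fingers measure 114 mm over their backs; the gripper's body (76 mm by 85 mm) begins 54 mm behind the grasp point. The pads swing forward as they close: fully open they stand 13 mm farther back than shut.
Start: joints at [1.115, 0.181, 1.607, -0, 1.354, -0.206], TCP at [0.142, 0.557, 0.256] pointing down, gripper open.
Joint ranges: [-2.99, 2.99], [-0.89, 2.07], [0.3, 2.58], [-1.14, 4.28], [0, 2.63], [-3.12, 3.12]. Speed limits (rad/s): [2.57, 2.57, 3.01, 3.14, 3.14, 3.14].

### API

Orientations are given as a unit quaternion [x, y, z, w].
In Python, from station import ctrl gives the robot as it stands. The module is installed in compiled form; this text tells all that it offers.
- The arm moves only by the tool servo_tool, never from a script. Its argument "series" is a list that holds one entry, the list of rows, each a list of 7 numbers: the closure, from 0 (fully open) to 1 (shut), then the shift along the tool's x, y, z normalised to -1 to 1, where 1 is 30 mm, then the turn, a rotation vector about the tool's x, y, z normalised to -1 to 1, where 1 is 6 degrees. In form: [[[hand, x, y, z, wx, wy, wz], ...]]. A call has 1 to 10 rows; each row shifts and turns the pose as measured when the row begins, along the tool's axes as they then stand; what a row does not reach is not made up. A row lasts 1/12 s, in which the tool goes at most 41.7 mm and 7.16 degrees, less where a joint would pass 70% of its speed; a pose out of reach is approached as far as the arm can. A call with a number of a shift or a turn outside -1 to 1 is refused whole. A call with a gripper value outside its range is refused whole. The fingers move at their own pace and stop on an object; the grip force is fixed at half the most. Time passes only in rows, so rows that do not move let the fingers close. It gives the time, the measured TCP pose, the force and the opening at its end, in the units of the state.
- ctrl.get_obs(): the state, without advancing time (a new reading comes with each control period).
- ctrl.grab_frame(name): name is "scene" or "top" or "wrist"; returns a dict with "image" (480x640x3 uint8, blue, green, red), "vertical_fov" (degrees; the focal length in pixels is half the picture's height over the tangent of half this angle, whatever the lens; pixels are square), "cx", "cy" (the principal point, pixels), "D" ([k1, k2, p1, p2, k3] as OpenCV has them; the pictures are not rectified), "world_from_camera" (4x4, takes a point from camera to world coordinates). Camera axes: x right, y down, z forward; pixel columns grow to the right and rows downward; lengths in m; the calibration is good to about 2 mm. A picture is of the moment at which its call begins. There is no depth.
- ctrl.sign_off(): hands the job in, once; it reports no verdict.
The state is a dict: "time": time; "joints": joint angles; "joint_vel": joint speeds; "joint_torque": joint torques, N m; "eef_pos": TCP position; "tool_rot": TCP orientation; "ft_force": force on the tool from outside, world axes, zero at the start; "torque": the same for the moment, N m; "opening": finger opening in m.
Only numpy, scipy, OpenCV 4.12 (cv2) and the standard library are available. Lean on these libraries where they do the work, as an engineer would, in place of code of your own. Each camera call takes 0.05 s, during which the arm holds its last target. There are 200 camera calls.

## Working session

There is one attempt and no reset: what is moved stays moved. The work goes in short steps, Python scripts to look and compute and a tool call to move; the robot and the scene stay as the last step left them, time stands still between calls to the robot, and variables do not carry over. Pictures are saved under pics/ and viewed, about 8 in all and at most 12, crops included, and the job is handed in when it is done.

Besides the shell and the picture viewer there is one more tool, called after ">>>" as a command line: name --argument value ..., lists and objects as JSON in quotes. servo_tool: Moves the arm, as the interface text tells. Scaled input: -1 to 1 covers 30 mm each way for a shift and 6 degrees each way for a turn. Its arguments: {"type":"object","properties":{"series":{"type":"array","items":{"type":"array","items":{"type":"array","items":{"type":"number","minimum":-1,"maximum":1}}}}},"required":["series"]}

```bash
mkdir -p pics
cat > h.py <<'E'
import numpy as np, cv2
from station import ctrl
from scipy.spatial.transform import Rotation as R
def grab(name,save=None):
    f=ctrl.grab_frame(name); 
    if save: cv2.imwrite('pics/'+save,f['image'])
    h=f['image'].shape[0]; fl=h/2/np.tan(np.radians(f['vertical_fov'])/2)
    K=np.array([[fl,0,f['cx']],[0,fl,f['cy']],[0,0,1]]); np.savez('pics/'+name+'.npz',K=K,D=np.array(f['D']),T=np.array(f['world_from_camera']))
    return f['image']
def ray(name,uv):
    c=np.load('pics/'+name+'.npz'); p=cv2.undistortPoints(np.array([[uv]],float),c['K'],c['D'])[0,0]
    T=c['T']; return T[:3,3],T[:3,:3]@np.array([p[0],p[1],1])
def onz(name,uv,z):
    o,d=ray(name,uv); return o+d*(z-o[2])/d[2]
def proj(name,P):
    c=np.load('pics/'+name+'.npz');T=np.linalg.inv(c['T'])
    return cv2.projectPoints(np.atleast_2d(np.array(P,float)),cv2.Rodrigues(T[:3,:3])[0],T[:3,3],c['K'],c['D'])[0][:,0]
def st():
    s=ctrl.get_obs(); r=R.from_quat(s['tool_rot']).as_matrix()
    print('t',round(s['time'],2),'p',np.round(s['eef_pos'],4),'x',np.round(r[:,0],3),'y',np.round(r[:,1],3),'F',np.round(s['ft_force'],1),'op',round(s['opening'],4),'q',np.round(s['joints'],2))
    return np.array(s['eef_pos']),r
E
python3 - <<'E'
from h import *
st()
for n in('scene','top'):
    grab(n,n+'0.png'); c=np.load('pics/'+n+'.npz'); print(n,c['T'].round(3),c['K'][0,0])
E
```

```text
t 0.0 p [0.1419 0.5567 0.2554] x [-0.001 -0.002 -1.   ] y [ 0.247  0.969 -0.002] F [-0.2 -0.4  0.3] op 0.0855 q [ 1.11  0.18  1.61 -0.    1.35 -0.21]
scene [[-0.818 -0.321  0.477 -0.038]
 [-0.575  0.472 -0.668  0.969]
 [-0.011 -0.821 -0.57   0.557]
 [ 0.     0.     0.     1.   ]] 514.0659594327975
top [[ 0.012 -0.996  0.086  0.279]
 [-1.    -0.012 -0.008  0.431]
 [ 0.009 -0.086 -0.996  0.93 ]
 [ 0.     0.     0.     1.   ]] 530.4347505708031
```

View pics/top0.png

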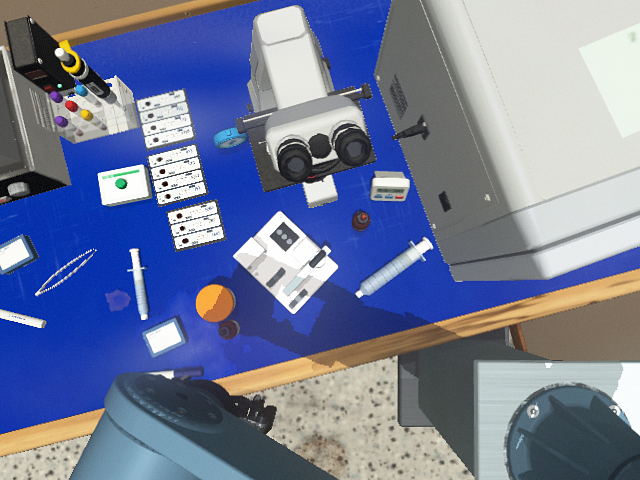

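View pics/scene0.png

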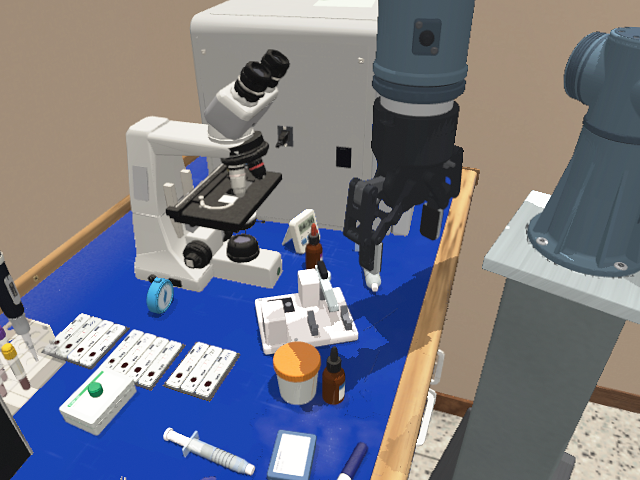

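The top view shows the holder at about (287,262) and the large syringe from its nozzle at (358,296) to its plunger at (428,243). I'll enlarge both.

Run:
```python
from h import *
a=cv2.imread('pics/top0.png')[200:320,225:345]; b=cv2.imread('pics/top0.png')[200:320,345:445]
a=np.hstack([a,b]);cv2.imwrite('pics/topc.png',cv2.resize(a,None,fx=3.6,fy=3.6,interpolation=cv2.INTER_CUBIC))
b=cv2.imread('pics/scene0.png')[250:370,240:400];cv2.imwrite('pics/scc.png',cv2.resize(b,None,fx=5,fy=5,interpolation=cv2.INTER_CUBIC))
```

```text
(no output)
```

View pics/topc.png

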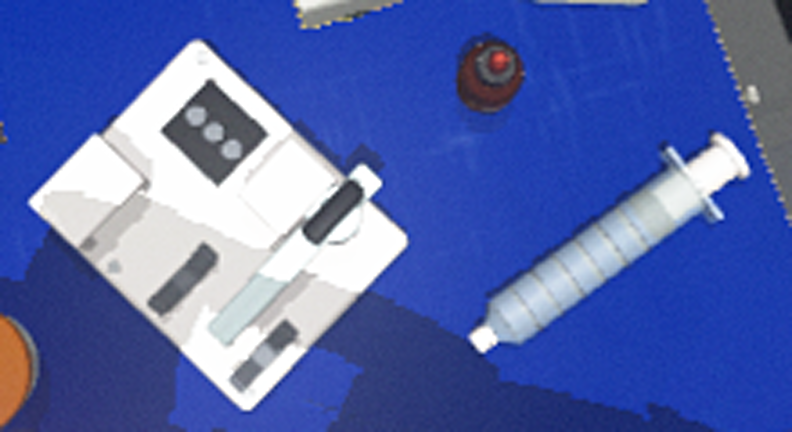

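View pics/scc.png

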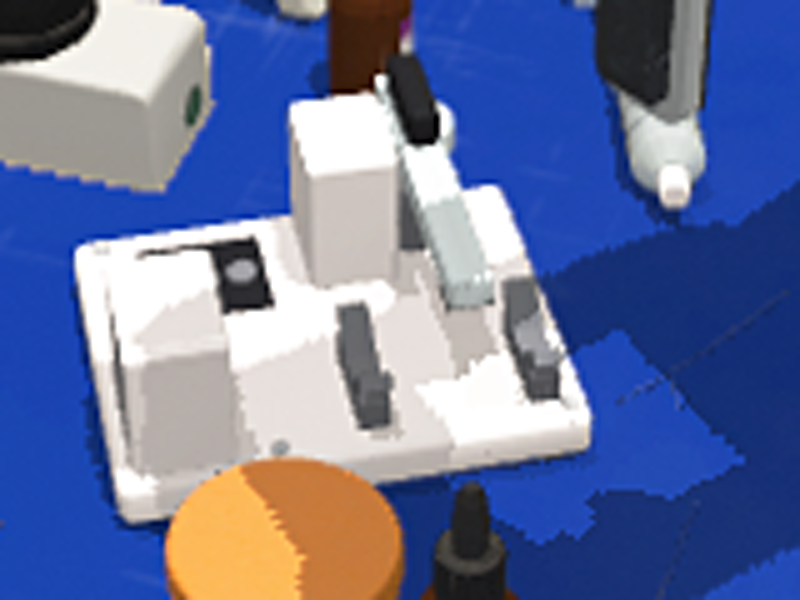

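The crop gives these pixel positions:
- **Blade:** ends at about (357,186) and (310,238).
- **Saddles:** centres at (183,280) and (264,355).
- **Bar:** free end at (222,333).
- **Syringe:** nozzle at (480,345), plunger disc at (737,158).

Run:
```python
from h import *
f=lambda u,v,z:onz('top',(225+(u+.5)/3.6-.5,200+(v+.5)/3.6-.5),z)
P=dict(bladeA=(357,186,.0775),bladeB=(310,238,.0775),barend=(222,333,.063),sadN=(183,280,.036),sadS=(264,355,.036),c1=(247,409,.018),c2=(407,240,.018),c3=(200,40,.018),noz=(482,342,.013),disc=(737,158,.013),flA=(669,152,.013),flB=(715,216,.013),drop=(498,62,.09))
w={k:f(*v) for k,v in P.items()}
for k,v in w.items(): print(k,v.round(4))
y=w['sadN']-w['sadS'];print('yaw from sad',np.degrees(np.arctan2(-y[0],y[1])), np.linalg.norm(y))
for a,b in(('c2','c3'),):
    y=w[b]-w[a];print(np.degrees(np.arctan2(-y[0],y[1])),np.linalg.norm(y))
for a,b in(('c1','c2'),('barend','bladeA'),('bladeB','bladeA')):
    x=w[b]-w[a];print(a,np.degrees(np.arctan2(x[1],x[0])),np.linalg.norm(x))
s=w['noz']-w['disc'];print('syr',np.degrees(np.arctan2(-s[0],s[1])),np.linalg.norm(s))
# scene check
def S(u,v,z): return onz('scene',(240+(u+.5)/5-.5,250+(v+.5)/5-.5),z).round(4)
print('scene: blade top',S(403,62,.0775),S(428,105,.0775),'sadN',S(365,365,.036),'sadS',S(531,340,.036),'noz',S(672,190,.013))
```

```text
bladeA [0.3332 0.4287 0.0775]
bladeB [0.3097 0.4494 0.0775]
barend [0.2668 0.4888 0.063 ]
sadN [0.2909 0.5093 0.036 ]
sadS [0.2565 0.4709 0.036 ]
c1 [0.2305 0.4794 0.018 ]
c2 [0.3114 0.4044 0.018 ]
c3 [0.4064 0.505  0.018 ]
noz [0.2633 0.3679 0.013 ]
disc [0.3531 0.2452 0.013 ]
flA [0.3556 0.2781 0.013 ]
flB [0.3249 0.2559 0.013 ]
drop [0.3883 0.3669 0.09  ]
yaw from sad -41.86058898716596 0.051505916413498415
-43.35379354116671 0.1383690866987596
c1 -42.81779434168881 0.1103450379373574
barend -42.183267114285016 0.09071393107714153
bladeB -41.3545523274638 0.03130070714782903
syr 36.1927469066972 0.1520358267989396
scene: blade top [0.3305 0.4331 0.0775] [0.3116 0.4471 0.0775] sadN [0.2868 0.5168 0.036 ] sadS [0.2523 0.4801 0.036 ] noz [0.2654 0.3698 0.013 ]
```

Two cameras agree on the holder:
- **Pillar:** about (0.3217, 0.4392), with the holder yaw at about -42.6°.
- **Syringe:** middle at about (0.306, 0.311), yaw 36.2°.

First I'll move above the grip blade.

>>> servo_tool --series '[[[0, 0.55, -0.33, 0.97, 0, 0, 0], [0, 0.55, -0.33, 0.97, 0, 0, 0], [0, 0.55, -0.33, 0.97, 0, 0, 0], [0, 0.55, -0.33, 0.97, 0, 0, 0], [0, 0.55, -0.33, 0.97, 0, 0, 0], [0, 0.55, -0.33, 0.97, 0, 0, 0], [0.5, 0, -0.33, 0.97, 0, 0, 0], [0.5, 0, 0, 0, 0.95, 0, 0], [0.5, 0, 0, 0, 0.95, 0, 0], [0.5, 0, 0, 0, 0.95, 0, 0]]]'

```text
time: 0.93
eef_pos: [0.3272, 0.4329, 0.1483]
tool_rot: [0.191, 0.682, -0.195, 0.678]
ft_force: [-0.3, 0.2, 0.7]
opening: 0.0426
```

```bash
cat >> h.py <<'E'
PIL=np.array([.3217,.4392]);YAW=-42.6
def H(x,y): # holder to world xy
    a=np.radians(YAW); return PIL+np.array([np.cos(a)*x-np.sin(a)*y,np.sin(a)*x+np.cos(a)*y])
def hol(p):
    a=np.radians(YAW);d=np.array(p)[:2]-PIL; return np.array([np.cos(a)*d[0]+np.sin(a)*d[1],-np.sin(a)*d[0]+np.cos(a)*d[1]])
def to(xy,z,ya): # error to a tool-down pose with tool y at world angle ya deg, in rows units
    p,r=st(); t=np.radians(ya); yd=np.array([np.cos(t),np.sin(t),0]); xd=np.array([0,0,-1.]); M=np.stack([xd,yd,np.cross(xd,yd)],1)
    rv=R.from_matrix(r.T@M).as_rotvec(degrees=True)/6
    print('shift u',(r.T@(np.r_[xy,z]-p)/.03).round(2),'after-turn axes',(M.T@(np.r_[xy,z]-p)/.03).round(2),'turn u',rv.round(2),'holder xy',hol(p).round(4))
E
python3 -c "
from h import *
to(PIL,.094,90+YAW); grab('wrist','w1.png')
print(proj('wrist',[[*PIL,.0775],[*H(-.017,0),.0775],[*H(.017,0),.0775]]).round(0), ctrl.nose_length)"
```

```text
t 0.93 p [0.3272 0.4329 0.1483] x [-0.007 -0.003 -1.   ] y [ 0.525  0.851 -0.006] F [-0.3  0.2  0.7] op 0.0426 q [ 0.7   0.24  1.78  0.    1.14 -0.32]
shift u [ 1.81  0.09 -0.26] after-turn axes [ 1.81  0.03 -0.28] turn u [ 1.82 -0.03  0.06] holder xy [ 0.0083 -0.0009]
[[327. 252.]
 [334. 219.]
 [320. 284.]] 0.025
```

View pics/w1.png

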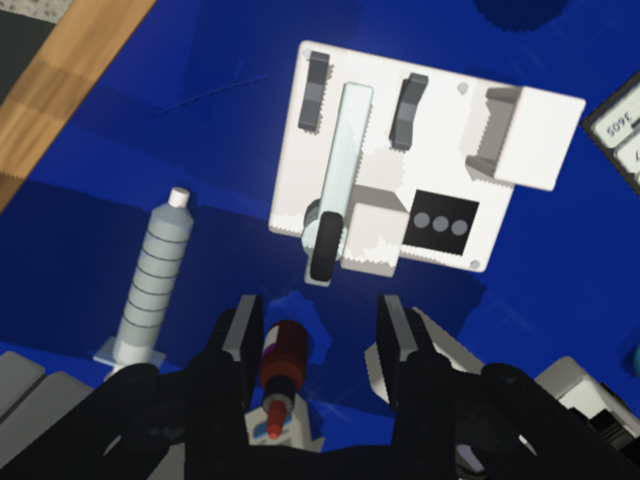

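The wrist view shows the blade from (331,212) to (321,281). The prediction was within 1 px across it and about 3 mm off along it. Next I'll align, descend and grip.

>>> servo_tool --series '[[[0.5, 0, 0, 0, 0.91, -0.02, 0.03], [0.5, 0, 0, 0, 0.91, -0.02, 0.03], [0.5, 0.5, 0.03, -0.28, 0, 0, 0], [0.5, 0.5, 0, 0, 0, 0, 0], [0.5, 0.4, 0, 0, 0, 0, 0], [0.5, 0.2, 0, 0, 0, 0, 0]]]'

```text
time: 1.48
eef_pos: [0.3214, 0.4399, 0.0989]
tool_rot: [0.259, 0.658, -0.258, 0.659]
ft_force: [0.4, -1.2, 0.0]
opening: 0.0429
```

```bash
python3 -c "
from h import *
to(PIL,.0945,90+YAW)
for uv,z in(((315,92),.036),((407,112),.036),((326,246),.0775),((357,90),.063),((180,190),.013),((133,355),.013),((151,278),.013)):
    w=onz('wrist',uv,z);print(uv,w.round(4),hol(w).round(4))
"
```

```text
t 1.48 p [0.3214 0.4399 0.0989] x [ 0.002  0.001 -1.   ] y [0.68  0.734 0.002] F [ 0.4 -1.2  0. ] op 0.0429 q [ 0.72  0.31  1.8  -0.    1.03 -0.1 ]
shift u [ 0.15 -0.01  0.02] after-turn axes [ 0.15 -0.01  0.02] turn u [-0.04  0.01 -0.02] holder xy [-0.0007  0.0003]
(315, 92) [0.2565 0.4723 0.036 ] [-0.0704 -0.0198]
(407, 112) [0.2903 0.5082 0.036 ] [-0.0698  0.0295]
(326, 246) [0.3187 0.4406 0.0775] [-0.0031 -0.001 ]
(357, 90) [0.266  0.4895 0.063 ] [-0.0751 -0.0007]
(180, 190) [0.2613 0.3712 0.013 ] [ 0.0016 -0.0909]
(133, 355) [0.3383 0.27   0.013 ] [ 0.1268 -0.1133]
(151, 278) [0.2984 0.3185 0.013 ] [ 0.0646 -0.1046]
```

>>> servo_tool --series '[[[0.5, 0.15, 0, 0.02, 0, 0, 0], [1, 0, 0, 0, 0, 0, 0], [1, 0, 0, 0, 0, 0, 0], [1, 0, 0, 0, 0, 0, 0], [1, 0, 0, 0, 0, 0, 0], [1, 0, 0, 0, 0, 0, 0], [1, 0, 0, 0, 0, 0, 0], [1, -0.2, 0, 0, 0, 0, 0], [1, -0.3, 0, 0, 0, 0, 0], [1, -0.3, 0, 0, 0, 0, 0]]]'

```text
time: 2.32
eef_pos: [0.3215, 0.4393, 0.1154]
tool_rot: [0.258, 0.659, -0.257, 0.659]
ft_force: [3.2, 4.8, -11.3]
opening: 0.0087
```

>>> servo_tool --series '[[[1, -0.2, 0, 0, 0, 0, 0], [1, 0, 0, 0, 0.5, 0, 0], [1, 0, 0, 0, 0.8, 0, 0], [1, 0, 0, 0, 0.8, 0, 0], [1, 0, 0, 0, 0.8, 0, 0]]]'

```text
time: 2.73
eef_pos: [0.3215, 0.4393, 0.1227]
tool_rot: [0.358, 0.61, -0.356, 0.61]
ft_force: [1.9, 2.3, -8.4]
opening: 0.0091
```

```bash
python3 -c "
from h import *
to(PIL,.118,90+YAW-66)"
```

```text
t 2.73 p [0.3215 0.4393 0.1227] x [ 0.001  0.002 -1.   ] y [0.871 0.49  0.002] F [ 1.9  2.3 -8.4] op 0.0091 q [0.72 0.27 1.79 0.   1.08 0.21]
shift u [0.16 0.   0.01] after-turn axes [0.16 0.01 0.  ] turn u [ 8.   -0.02 -0.01] holder xy [-0.0002 -0.    ]
```

>>> servo_tool --series '[[[1, 0, 0, 0, 0.9, 0, 0], [1, 0, 0, 0, 0.9, 0, 0], [1, 0, 0, 0, 0.9, 0, 0], [1, 0, 0, 0, 0.9, 0, 0], [1, 0, 0, 0, 0.9, 0, 0], [1, 0, 0, 0, 0.9, 0, 0], [1, 0, 0, 0, 0.9, 0, 0], [1, 0, 0, 0, 0.9, 0, 0], [1, 0, 0, 0, 0.8, 0, 0]]]'

```text
time: 3.48
eef_pos: [0.3217, 0.4394, 0.1225]
tool_rot: [0.584, 0.401, -0.582, 0.4]
ft_force: [1.8, 2.4, -7.2]
opening: 0.0089
```

```bash
python3 -c "
from h import *
to(PIL,.1105,90+YAW-66)"
```

```text
t 3.48 p [0.3217 0.4394 0.1225] x [ 0.002  0.003 -1.   ] y [ 0.933 -0.36   0.001] F [ 1.8  2.4 -7.2] op 0.0089 q [0.72 0.27 1.79 0.   1.07 1.09]
shift u [0.4  0.   0.01] after-turn axes [0.4 0.  0. ] turn u [-0.41 -0.04 -0.01] holder xy [-0.0001  0.0001]
```

>>> servo_tool --series '[[[1, 0.15, 0, 0, 0, 0, 0], [1, 0.2, 0, 0, 0, 0, 0], [0.5, 0, 0, 0, 0, 0, 0], [0.5, 0, 0, 0, 0, 0, 0], [0.5, 0, 0, 0, 0, 0, 0], [0.5, 0, 0, 0, 0, 0, 0], [0.5, -1, 0, 0, 0, 0, 0], [0.5, -1, 0, 0, 0, 0, 0], [0.5, -1, 0, 0, 0, 0, 0]]]'

```text
time: 4.23
eef_pos: [0.318, 0.4356, 0.1988]
tool_rot: [-0.577, -0.402, 0.585, -0.403]
ft_force: [0.2, 0.5, -0.6]
opening: 0.0429
```

```bash
python3 -c "
from h import *
a=np.radians(36.8);m=np.array([.305,.3135])+.004*np.array([-np.sin(a),np.cos(a)]);print(m)
to(m,.05,36.8);grab('top','t2.png');
cv2.imwrite('pics/t2c.png',cv2.resize(cv2.imread('pics/t2.png')[190:330,215:450],None,fx=3,fy=3,interpolation=2))"
```

```text
[0.30260391 0.31670293]
t 4.23 p [0.318  0.4356 0.1988] x [-0.009 -0.007 -1.   ] y [ 0.936 -0.352 -0.006] F [ 0.2  0.5 -0.6] op 0.0429 q [0.72 0.17 1.74 0.   1.24 1.08]
shift u [4.99 0.94 3.84] after-turn axes [ 4.96 -2.78  2.87] turn u [-9.57  0.06  0.1 ] holder xy [-0.0003 -0.0052]
```

View pics/t2c.png

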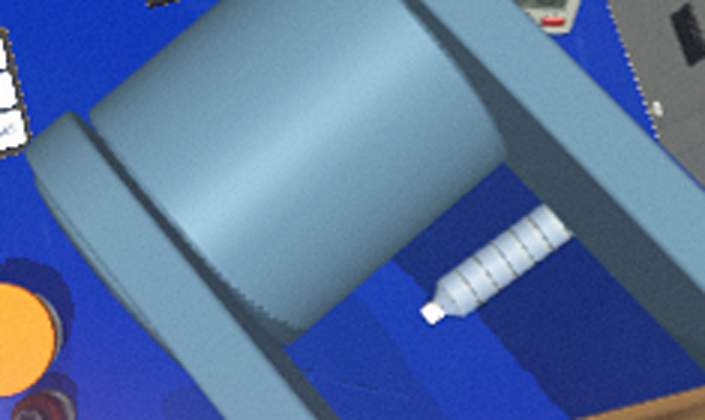

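The arm hides the holder from the top camera, but the syringe is where I expected. I'll move over it.

>>> servo_tool --series '[[[0.3, 0.3, 0.24, 0.96, 0, 0, 0], [0.3, 0.3, 0.24, 0.96, 0, 0, 0], [0.3, 0.3, 0.24, 0.96, 0, 0, 0], [0.3, 0.3, 0.24, 0.96, 0, 0, 0], [0.3, 0, 0, 0, -1, 0, 0], [0.3, 0, 0, 0, -1, 0, 0], [0.3, 0, 0, 0, -1, 0, 0], [0.3, 0, 0, 0, -1, 0, 0], [0.3, 0, 0, 0, -1, 0, 0], [0.3, 0, 0, 0, -1, 0, 0]]]'

```text
time: 5.12
eef_pos: [0.3118, 0.3191, 0.1781]
tool_rot: [0.427, 0.567, -0.411, 0.572]
ft_force: [0.2, -0.6, -0.3]
opening: 0.0599
```

>>> servo_tool --series '[[[0.3, 0, 0, 0, -1, 0, 0], [0.3, 0, 0, 0, -1, 0, 0], [0.3, 0, 0, 0, -1, 0, 0], [0.3, 0, 0, 0, -0.9, 0, 0]]]'

```text
time: 5.45
eef_pos: [0.3129, 0.3196, 0.18]
tool_rot: [0.295, 0.641, -0.279, 0.651]
ft_force: [-0.1, 0.4, 0.3]
opening: 0.0597
```

```bash
python3 -c "
from h import *
to([.3026,.3167],.028,36.8);grab('wrist','w2.png')"
```

```text
t 5.45 p [0.3129 0.3196 0.18  ] x [ 0.023  0.015 -1.   ] y [0.742 0.67  0.027] F [-0.1  0.4  0.3] op 0.0597 q [ 0.53 -0.04  2.01  0.    1.15 -0.21]
shift u [ 5.06 -0.46 -0.18] after-turn axes [ 5.07 -0.33 -0.13] turn u [ 0.88  0.03 -0.26] holder xy [ 0.0745 -0.094 ]
```

View pics/w2.png

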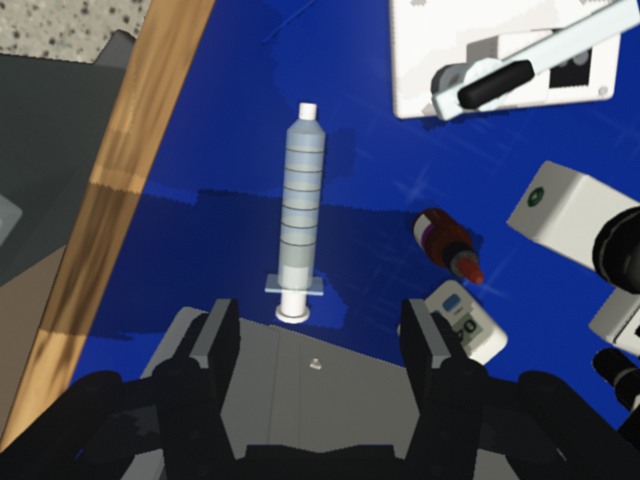

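The bar is parked aside over the block. The syringe tip is at (308,103), the flange at (294,285) and the disc at (292,315). I'll refine its pose from these.

```bash
python3 -c "
from h import *
a=onz('wrist',(308,103),.013);b=onz('wrist',(294,285),.013);s=(a-b)/np.linalg.norm(a-b);print(a,b,np.linalg.norm(a-b),'yaw',np.degrees(np.arctan2(-s[0],s[1])),a-.073*s,b+.0565*s)
m=(a-.073*s+b+.0565*s)/2;print(m);ya=np.degrees(np.arctan2(-s[0],s[1]))
to((m+.004*s)[:2],.028,ya)
"
```

```text
[0.26175206 0.3709609  0.013     ] [0.34006945 0.26705539 0.013     ] 0.13011521309391974 yaw 37.00667394583796 [0.30569134 0.31266563 0.013     ] [0.30606164 0.31217434 0.013     ]
[0.30587649 0.31241998 0.013     ]
t 5.5 p [0.313  0.3196 0.1801] x [ 0.023  0.015 -1.   ] y [0.738 0.674 0.028] F [ 0.3 -0.1  0.2] op 0.0599 q [ 0.53 -0.04  2.01  0.    1.15 -0.21]
shift u [ 5.06 -0.46 -0.14] after-turn axes [ 5.07 -0.33 -0.08] turn u [ 0.9   0.03 -0.27] holder xy [ 0.0745 -0.0939]
```

>>> servo_tool --series '[[[0.3, 0, 0, 0, 0.9, 0.03, -0.27], [0.3, 0.8, -0.33, -0.08, 0, 0, 0], [0.3, 0.9, 0, 0, 0, 0, 0], [0.3, 0.9, 0, 0, 0, 0, 0], [0.3, 0.9, 0, 0, 0, 0, 0], [0.3, 0.5, 0, 0, 0, 0, 0], [0.3, 0.2, 0, 0, 0, 0, 0]]]'

```text
time: 6.08
eef_pos: [0.3093, 0.3191, 0.0561]
tool_rot: [0.326, 0.627, -0.316, 0.633]
ft_force: [0.3, 0.3, 0.8]
opening: 0.0597
```

```bash
python3 -c "
from h import *
to([.3035,.3156],.028,37)"
```

```text
t 6.08 p [0.3093 0.3191 0.0561] x [ 0.014  0.008 -1.   ] y [0.809 0.588 0.016] F [0.3 0.3 0.8] op 0.0597 q [ 0.53  0.19  2.07 -0.    0.86 -0.1 ]
shift u [ 0.93 -0.24 -0.02] after-turn axes [ 0.94 -0.22 -0.02] turn u [-0.16  0.02 -0.15] holder xy [ 0.0722 -0.0968]
```

>>> servo_tool --series '[[[0.3, 0, -0.22, -0.02, -0.16, 0.02, -0.16], [0.3, 0.45, 0, 0, 0, 0, 0], [0.3, 0.45, 0, 0, 0, 0, 0], [0.3, 0.1, 0, 0, 0, 0, 0]]]'

```text
time: 6.42
eef_pos: [0.304, 0.316, 0.0273]
tool_rot: [0.315, 0.633, -0.316, 0.632]
ft_force: [-0.7, 0.4, 0.8]
opening: 0.0597
```

```bash
python3 -c "
from h import *
to([.3035,.3156],.028,37)"
```

```text
t 6.42 p [0.304  0.316  0.0273] x [-0.001 -0.001 -1.   ] y [ 0.799  0.601 -0.002] F [-0.7  0.4  0.8] op 0.0597 q [ 0.53  0.25  2.08 -0.    0.81 -0.11]
shift u [-0.02 -0.02 -0.  ] after-turn axes [-0.02 -0.02 -0.  ] turn u [-0.   -0.    0.01] holder xy [ 0.0704 -0.1026]
```

>>> servo_tool --series '[[[1, 0, 0, 0, 0, 0, 0], [1, 0, 0, 0, 0, 0, 0], [1, 0, 0, 0, 0, 0, 0], [1, 0, 0, 0, 0, 0, 0], [1, 0, 0, 0, 0, 0, 0], [1, 0, 0, 0, 0, 0, 0], [1, -0.3, 0, 0, 0, 0, 0], [1, -0.8, 0, 0, 0, 0, 0], [1, -0.8, 0, 0, 0, 0, 0], [1, -0.8, 0, 0, 0, 0, 0]]]'

```text
time: 7.25
eef_pos: [0.3021, 0.3149, 0.1125]
tool_rot: [0.313, 0.634, -0.318, 0.631]
ft_force: [0.4, -0.1, -0.2]
opening: 0.0238
```

```bash
python3 -c "
from h import *
to(H(-.07,-.002),.11,YAW)"
```

```text
t 7.25 p [0.3021 0.3149 0.1125] x [-0.007 -0.004 -1.   ] y [ 0.799  0.601 -0.008] F [ 0.4 -0.1 -0.2] op 0.0238 q [ 0.53  0.07  2.06 -0.    1.02 -0.11]
shift u [ 0.07  2.53 -5.2 ] after-turn axes [ 0.08 -4.66 -3.42] turn u [13.26  0.05  0.07] holder xy [ 0.0697 -0.1047]
```

>>> servo_tool --series '[[[1, -0.8, 0, 0, 0, 0, 0], [1, -0.3, 0.42, -0.87, 0, 0, 0], [1, 0, 0.42, -0.87, 0, 0, 0], [1, 0, 0.42, -0.87, 0, 0, 0], [1, 0, 0.42, -0.87, 0, 0, 0], [1, 0, 0.42, -0.87, 0, 0, 0], [1, 0, 0.42, -0.87, 0, 0, 0], [1, 0, 0, 0, 0.9, 0, 0], [1, 0, 0, 0, 0.9, 0, 0], [1, 0, 0, 0, 0.9, 0, 0]]]'

```text
time: 8.08
eef_pos: [0.2697, 0.497, 0.1632]
tool_rot: [0.409, 0.579, -0.401, 0.58]
ft_force: [0.1, -0.3, -0.9]
opening: 0.0242
```

>>> servo_tool --series '[[[1, 0, 0, 0, 0.9, 0, 0], [1, 0, 0, 0, 0.9, 0, 0], [1, 0, 0, 0, 0.9, 0, 0], [1, 0, 0, 0, 0.9, 0, 0], [1, 0, 0, 0, 0.9, 0, 0], [1, 0, 0, 0, 0.9, 0, 0], [1, 0, 0, 0, 0.9, 0, 0], [1, 0, 0, 0, 0.9, 0, 0], [1, 0, 0, 0, 0.9, 0, 0], [1, 0, 0, 0, 0.9, 0, 0]]]'

```text
time: 8.92
eef_pos: [0.2674, 0.4964, 0.1698]
tool_rot: [0.635, 0.32, -0.628, 0.317]
ft_force: [0.1, 0.9, -0.3]
opening: 0.0238
```

```bash
python3 -c "
from h import *
to(H(-.07,-.002),.085,YAW)"
```

```text
t 8.92 p [0.2674 0.4964 0.1698] x [ 0.007  0.008 -1.   ] y [ 0.804 -0.595  0.001] F [ 0.1  0.9 -0.3] op 0.0238 q [ 0.87  0.24  1.72 -0.    1.17  1.5 ]
shift u [2.83 0.26 0.31] after-turn axes [2.83 0.29 0.25] turn u [ 1.02 -0.1  -0.01] holder xy [-0.0787  0.0054]
```

>>> servo_tool --series '[[[1, 0, 0, 0, 1, -0.1, 0], [1, 0.6, 0.29, 0.25, 0, 0, 0], [1, 0.8, 0, 0, 0, 0, 0], [1, 0.8, 0, 0, 0, 0, 0], [1, 0.2, 0, 0, 0, 0, 0]]]'

```text
time: 9.33
eef_pos: [0.2702, 0.4867, 0.103]
tool_rot: [0.652, 0.282, -0.646, 0.28]
ft_force: [-0.7, -0.8, -2.1]
opening: 0.0242
```

```bash
python3 -c "
from h import *
to(H(-.07,-.002),.056,YAW);grab('wrist','w3.png');grab('scene','s3.png')
a=cv2.imread('pics/s3.png')[230:390,220:420];cv2.imwrite('pics/s3c.png',cv2.resize(a,None,fx=3.5,fy=3.5,interpolation=2))"
```

```text
t 9.33 p [0.2702 0.4867 0.103 ] x [ 0.006  0.006 -1.   ] y [ 0.73  -0.684  0.   ] F [-0.7 -0.8 -2.1] op 0.0242 q [ 0.85  0.32  1.77 -0.    1.04  1.6 ]
shift u [1.56 0.   0.08] after-turn axes [1.57 0.   0.07] turn u [-0.09 -0.08 -0.  ] holder xy [-0.07    0.0001]
```

View pics/w3.png

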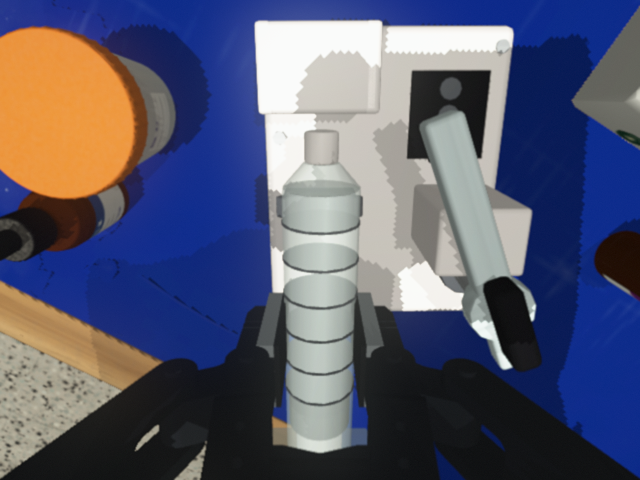

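View pics/s3c.png

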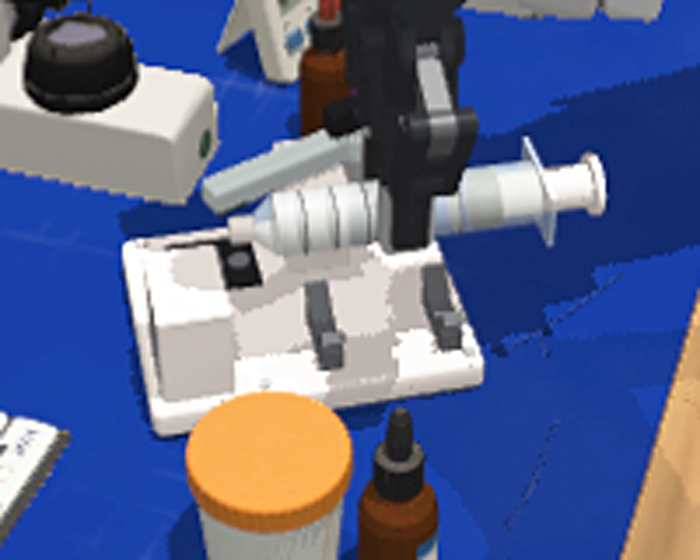

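The syringe is held straight over the cradle: the tip is at (320,130) in the wrist view, and in the scene crop it runs from (235,228) to (597,183). I'll check its fore-aft position and pitch before lowering.

```bash
python3 -c "
from h import *
for z in(.086,.089,.092): print(z,hol(onz('wrist',(320,130),z)))
m=-.0045; z=.089
P=[[*H(-.07,m+.073),z],[*H(-.07,m-.0565),z],[*H(-.07,m-.082),z]]
print((proj('scene',P)-[220,230])*3.5)
"
```

```text
0.086 [-0.06947388  0.06894636]
0.089 [-0.06947613  0.06918868]
0.092 [-0.06947838  0.06943099]
[[233.52501559 226.90410195]
 [540.68385864 181.56079652]
 [598.91433167 172.90267485]]
```

>>> servo_tool --series '[[[1, 0.5, 0, 0.07, -0.09, -0.08, 0], [1, 0.5, 0, 0, 0, 0, 0], [1, 0.3, 0, 0, 0, 0, 0], [1, 0.15, 0, 0, 0, 0, 0]]]'

```text
time: 9.77
eef_pos: [0.2726, 0.4904, 0.0679]
tool_rot: [0.651, 0.287, -0.643, 0.283]
ft_force: [0.4, 0.1, -1.0]
opening: 0.0237
```

```bash
python3 -c "
from h import *
to(H(-.07,-.002),.056,YAW)"
```

```text
t 9.77 p [0.2726 0.4904 0.0679] x [ 0.008  0.009 -1.   ] y [ 0.737 -0.676 -0.   ] F [ 0.4  0.1 -1. ] op 0.0237 q [ 0.85  0.39  1.77 -0.    0.97  1.59]
shift u [0.39 0.03 0.22] after-turn axes [0.4  0.03 0.22] turn u [ 0.02 -0.12  0.  ] holder xy [-0.0708  0.0045]
```

>>> servo_tool --series '[[[1, 0, 0.03, 0.25, 0, -0.12, 0], [1, 0.2, 0, 0, 0, 0, 0], [1, 0.1, 0, 0, 0, 0, 0], [1, 0.05, 0, 0, 0, 0, 0]]]'

```text
time: 10.1
eef_pos: [0.269, 0.4855, 0.0596]
tool_rot: [0.648, 0.285, -0.646, 0.284]
ft_force: [-0.2, -0.7, -0.6]
opening: 0.0238
```

```bash
python3 -c "
from h import *
to(H(-.07,-.002),.056,YAW)"
```

```text
t 10.1 p [0.269  0.4855 0.0596] x [ 0.002  0.002 -1.   ] y [ 0.737 -0.675 -0.   ] F [-0.2 -0.7 -0.6] op 0.0238 q [0.85 0.39 1.79 0.   0.96 1.59]
shift u [0.12 0.   0.01] after-turn axes [0.12 0.   0.01] turn u [ 0.02 -0.03  0.  ] holder xy [-0.0701 -0.0016]
```

>>> servo_tool --series '[[[1, 0.06, 0, 0, 0, 0, 0], [1, 0.05, 0, 0, 0, 0, 0], [1, 0.03, 0, 0, 0, 0, 0]]]'

```text
time: 10.35
eef_pos: [0.2693, 0.4857, 0.0587]
tool_rot: [0.648, 0.285, -0.646, 0.285]
ft_force: [-1.7, -2.6, 3.8]
opening: 0.024
```

>>> servo_tool --series '[[[0.45, 0, 0, 0, 0, 0, 0], [0.45, 0, 0, 0, 0, 0, 0], [0.45, 0, 0, 0, 0, 0, 0], [0.45, 0, 0, 0, 0, 0, 0], [0.45, -0.5, 0, 0, 0, 0, 0], [0.45, -0.9, 0, 0, 0, 0, 0], [0.45, -0.9, 0, 0, 0, 0, 0], [0.6, 0, 0, 0.9, 0, 0, 0], [0.8, 0, 0, 0.9, 0, 0, 0]]]'

```text
time: 11.1
eef_pos: [0.2358, 0.4481, 0.1309]
tool_rot: [0.65, 0.285, -0.645, 0.284]
ft_force: [-0.7, -1.2, -1.0]
opening: 0.0242
```

```bash
python3 -c "
from h import *
to(H(-.07,-.115),.057,YAW);grab('wrist','w4.png')"
```

```text
t 11.1 p [0.2358 0.4481 0.1309] x [ 0.005  0.005 -1.   ] y [ 0.737 -0.676  0.   ] F [-0.7 -1.2 -1. ] op 0.0242 q [ 0.85  0.18  1.89 -0.    1.07  1.59]
shift u [ 2.45 -0.03  2.13] after-turn axes [ 2.46 -0.02  2.11] turn u [ 0.01 -0.07 -0.  ] holder xy [-0.0693 -0.0516]
```

View pics/w4.png

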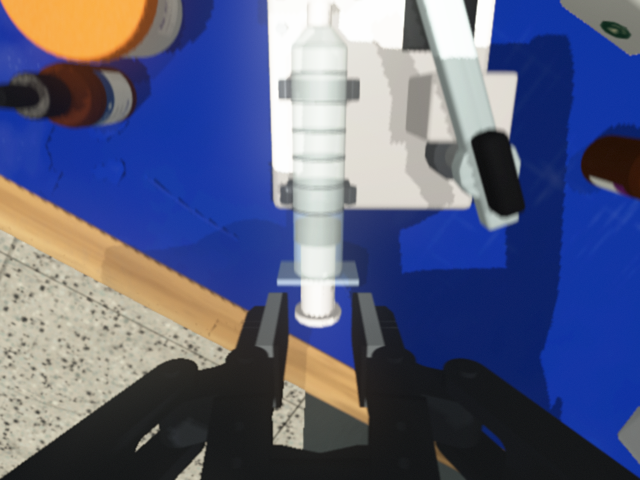

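The syringe lies in both saddles, tip at (320,5) and disc at (318,318). Now I'll go behind the disc.

>>> servo_tool --series '[[[1, 0, -0.02, 0.8, 0, 0, 0], [1, 0, 0, 0.8, 0, -0.07, 0], [1, 0, 0, 0.6, 0, 0, 0], [1, 0.3, 0, 0, 0, 0, 0], [1, 0.6, 0, 0, 0, 0, 0], [1, 0.6, 0, 0, 0, 0, 0], [1, 0.6, 0, 0, 0, 0, 0], [1, 0.2, 0, 0, 0, 0, 0]]]'

```text
time: 11.82
eef_pos: [0.1874, 0.3974, 0.0604]
tool_rot: [0.649, 0.286, -0.645, 0.284]
ft_force: [-0.7, -0.5, -0.2]
opening: 0.0
```

```bash
python3 -c "
from h import *
for uv,z in(((320,4),.042),((318,318),.042),((318,273),.042)):print(hol(onz('wrist',uv,z)))
to(H(-.07,-.1),.056,YAW)"
```

```text
[-0.06936626  0.06544013]
[-0.0702895 -0.0903818]
[-0.07028129 -0.06327448]
t 11.82 p [0.1874 0.3974 0.0604] x [ 0.004  0.005 -1.   ] y [ 0.738 -0.675 -0.   ] F [-0.7 -0.5 -0.2] op 0.0 q [0.86 0.17 2.08 0.   0.88 1.6 ]
shift u [ 0.15  0.02 -0.72] after-turn axes [ 0.15  0.02 -0.72] turn u [ 0.02 -0.06  0.  ] holder xy [-0.0706 -0.1217]
```

>>> servo_tool --series '[[[1, 0.15, 0.02, -0.2, 0, -0.06, 0], [1, 0, 0, -0.3, 0, 0, 0], [1, 0, 0, -0.2, 0, 0, 0], [1, 0, 0, -0.2, 0, 0, 0], [1, 0, 0, -0.2, 0, 0, 0], [1, 0, 0, -0.2, 0, 0, 0]]]'

```text
time: 12.32
eef_pos: [0.2164, 0.4281, 0.054]
tool_rot: [-0.646, -0.284, 0.648, -0.285]
ft_force: [-0.6, -0.2, -0.0]
opening: 0.0001
```

```bash
python3 -c "
from h import *
to(H(-.07,-.069),.056,YAW)"
```

```text
t 12.32 p [0.2164 0.4281 0.054 ] x [-0.002 -0.002 -1.   ] y [ 0.737 -0.675 -0.   ] F [-0.6 -0.2 -0. ] op 0.0001 q [0.85 0.27 1.97 0.   0.9  1.6 ]
shift u [-0.07  0.   -0.35] after-turn axes [-0.07 -0.   -0.35] turn u [0.02 0.03 0.  ] holder xy [-0.07   -0.0794]
```

>>> servo_tool --series '[[[1, -0.04, 0, -0.12, 0, 0, 0], [1, 0, 0, -0.1, 0, 0, 0], [1, 0, 0, -0.06, 0, 0, 0]]]'

```text
time: 12.57
eef_pos: [0.2238, 0.4361, 0.0563]
tool_rot: [-0.647, -0.285, 0.648, -0.285]
ft_force: [-5.1, -5.4, -0.7]
opening: 0.0002
```

```bash
python3 -c "
from h import *
to(H(-.07,-.069),.056,YAW);grab('wrist','w5.png')
for m in (.015,.02,.024): print(proj('wrist',[[*H(-.07,m-.0565),.042],[*H(-.07,m+.055),.042]]).round(0).tolist())"
```

```text
t 12.57 p [0.2238 0.4361 0.0563] x [-0.001 -0.001 -1.   ] y [ 0.737 -0.675 -0.   ] F [-5.1 -5.4 -0.7] op 0.0002 q [0.85 0.28 1.95 0.   0.91 1.6 ]
shift u [ 0.01 -0.    0.01] after-turn axes [ 0.01 -0.    0.01] turn u [0.02 0.02 0.  ] holder xy [-0.07   -0.0686]
[[320.0, 258.0], [321.0, -150.0]]
[[320.0, 244.0], [322.0, -174.0]]
[[320.0, 232.0], [322.0, -194.0]]
```

View pics/w5.png

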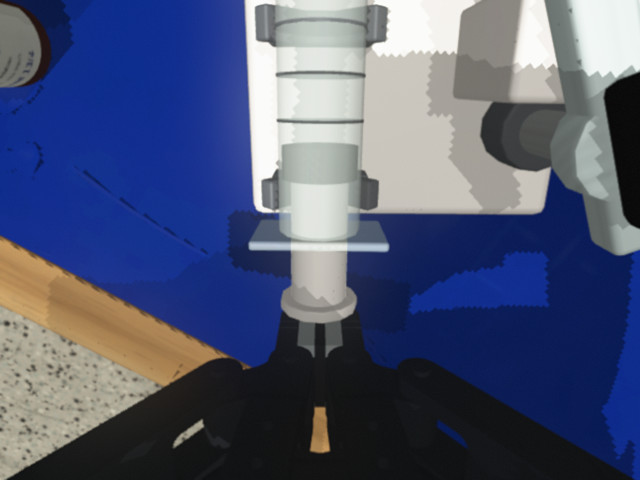

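The flange is at row about 235, which puts the middle at y≈0.023. The push force has risen to 7 N, so it appears to be at the stop. One more small push to confirm, then I'll back off.

>>> servo_tool --series '[[[1, 0, 0, -0.06, 0, 0, 0], [1, 0, 0, -0.06, 0, 0, 0], [1, 0, 0, -0.02, 0, 0, 0]]]'

```text
time: 12.87
eef_pos: [0.2237, 0.4362, 0.0548]
tool_rot: [-0.644, -0.283, 0.651, -0.287]
ft_force: [-0.9, -0.2, -1.0]
opening: 0.0002
```

>>> servo_tool --series '[[[1, 0, 0, 0.4, 0, 0, 0], [1, -0.2, 0, 0.6, 0, 0, 0], [1, -0.8, 0, 0.2, 0, 0, 0], [1, -1, 0, 0, 0, 0, 0], [0.5, -1, 0, 0, 0, 0, 0], [0.5, -0.8, 0, 0, 0, 0, 0]]]'

```text
time: 13.37
eef_pos: [0.1973, 0.4071, 0.168]
tool_rot: [-0.642, -0.282, 0.653, -0.287]
ft_force: [0.2, 0.6, 0.1]
opening: 0.0236
```

```bash
python3 -c "
from h import *
to(PIL,.16,90+YAW-68.5)"
```

```text
t 13.37 p [0.1973 0.4071 0.168 ] x [-0.011 -0.013 -1.   ] y [ 0.738 -0.675  0.   ] F [0.2 0.6 0.1] op 0.0236 q [0.86 0.02 1.98 0.   1.16 1.6 ]
shift u [ 0.21  2.33 -3.59] after-turn axes [ 0.27  3.48 -2.49] turn u [-3.56  0.16  0.03] holder xy [-0.0698 -0.1078]
```

>>> servo_tool --series '[[[0.5, 0, 0.58, -0.9, 0, 0.16, 0], [0.5, 0, 0.58, -0.9, 0, 0, 0], [0.5, 0, 0.58, -0.9, 0, 0, 0], [0.5, 0, 0.58, -0.9, 0, 0, 0], [0.5, 0, 0, 0, -0.9, 0, 0], [0.5, 0, 0, 0, -0.9, 0, 0], [0.5, 0, 0, 0, -0.9, 0, 0], [0.5, 0, 0, 0, -0.9, 0, 0]]]'

```text
time: 14.03
eef_pos: [0.334, 0.4476, 0.1809]
tool_rot: [0.59, 0.407, -0.568, 0.404]
ft_force: [-0.0, -0.0, -0.4]
opening: 0.043
```

```bash
python3 -c "
from h import *
to(PIL,.1115,90+YAW-68.5);grab('wrist','w6.png')
for m in (.015,.02,.024): print(proj('wrist',[[*H(-.07,m-.0565),.042],[*H(-.07,m-.082),.042]]).round(0).tolist())
a=np.radians(68.5)
print(proj('wrist',[[*PIL,.0935],[*H(-.017*np.cos(a),.017*np.sin(a)),.0935],[*H(.017*np.cos(a),-.017*np.sin(a)),.0935],[*H(-.07,.036),.064]]))"
```

```text
t 14.03 p [0.334  0.4476 0.1809] x [ 0.023  0.022 -0.999] y [ 0.939 -0.342  0.014] F [-0.  -0.  -0.4] op 0.043 q [0.72 0.2  1.74 0.   1.16 1.07]
shift u [ 2.3  -0.32  0.47] after-turn axes [ 2.31 -0.28  0.41] turn u [ 0.18 -0.27 -0.13] holder xy [0.0034 0.0145]
[[181.0, 264.0], [169.0, 297.0]]
[[183.0, 257.0], [172.0, 291.0]]
[[185.0, 252.0], [173.0, 285.0]]
[[301.66247346 278.73294784]
 [301.87388037 248.49590832]
 [301.46223247 307.65360242]
 [210.23797076 157.9793933 ]]
```

View pics/w6.png

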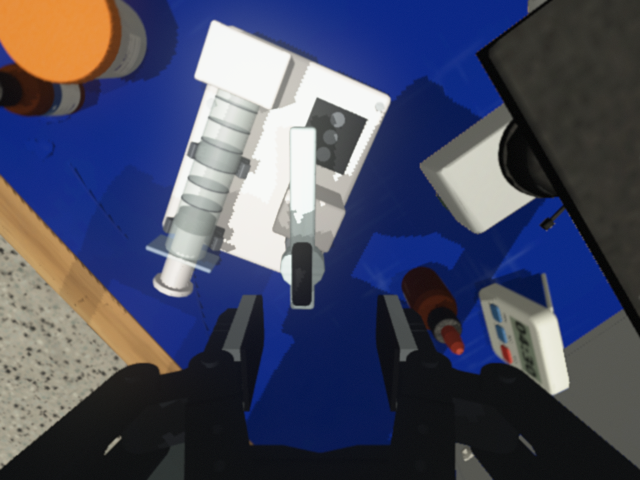

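The flange is at (183,253) and the disc at about (173,286), matching y≈0.022–0.024, and the last push didn't move it. So it is home. The blade at (302,275) is where I expected, so I'll regrip it.

>>> servo_tool --series '[[[0.5, 0, 0, 0, 0.18, -0.27, -0.13], [0.5, 0.2, -0.28, 0.41, 0, 0, 0], [0.5, 0.7, 0, 0, 0, 0, 0], [0.5, 0.7, 0, 0, 0, 0, 0]]]'

```text
time: 14.42
eef_pos: [0.3257, 0.4426, 0.1381]
tool_rot: [0.589, 0.4, -0.578, 0.399]
ft_force: [0.5, -0.1, -0.0]
opening: 0.0426
```

```bash
python3 -c "
from h import *
to(PIL,.111,90+YAW-68.5)"
```

```text
t 14.42 p [0.3257 0.4426 0.1381] x [ 0.012  0.01  -1.   ] y [ 0.932 -0.363  0.007] F [ 0.5 -0.1 -0. ] op 0.0426 q [ 0.72  0.25  1.78 -0.    1.09  1.09]
shift u [ 0.9  -0.09  0.17] after-turn axes [ 0.9  -0.08  0.15] turn u [-0.03 -0.13 -0.07] holder xy [0.0007 0.0052]
```

>>> servo_tool --series '[[[0.5, 0, -0.08, 0.17, 0, -0.13, -0.07], [0.5, 0.45, 0, 0, 0, 0, 0], [0.5, 0.35, 0, 0, 0, 0, 0], [0.5, 0.1, 0, 0, 0, 0, 0]]]'

```text
time: 14.75
eef_pos: [0.3199, 0.4376, 0.1091]
tool_rot: [-0.583, -0.397, 0.587, -0.397]
ft_force: [0.1, 0.7, 0.6]
opening: 0.0424
```

```bash
python3 -c "
from h import *
to(PIL,.111,90+YAW-68.5)"
```

```text
t 14.75 p [0.3199 0.4376 0.1091] x [-0.004 -0.003 -1.   ] y [ 0.93  -0.369 -0.002] F [0.1 0.7 0.6] op 0.0424 q [0.72 0.29 1.8  0.   1.06 1.1 ]
shift u [-0.07  0.04 -0.07] after-turn axes [-0.06  0.04 -0.07] turn u [-0.09  0.04  0.02] holder xy [-0.0002 -0.0024]
```

Correct, close, lift 8 mm.

>>> servo_tool --series '[[[0.5, -0.06, 0.05, -0.07, -0.09, 0.04, 0.02], [1, 0, 0, 0, 0, 0, 0], [1, 0, 0, 0, 0, 0, 0], [1, 0, 0, 0, 0, 0, 0], [1, 0, 0, 0, 0, 0, 0], [1, 0, 0, 0, 0, 0, 0], [1, 0, 0, 0, 0, 0, 0], [1, -0.15, 0, 0, 0, 0, 0], [1, -0.15, 0, 0, 0, 0, 0]]]'

```text
time: 15.5
eef_pos: [0.3221, 0.4399, 0.1211]
tool_rot: [0.584, 0.4, -0.583, 0.399]
ft_force: [1.5, 3.2, -8.9]
opening: 0.0086
```

```bash
python3 -c "
from h import *
to(PIL,.118,90+YAW)"
```

```text
t 15.5 p [0.3221 0.4399 0.1211] x [-0.     0.002 -1.   ] y [ 0.933 -0.361 -0.001] F [ 1.5  3.2 -8.9] op 0.0086 q [0.72 0.28 1.79 0.   1.07 1.09]
shift u [ 0.1  -0.    0.03] after-turn axes [ 0.1  -0.03  0.01] turn u [-11.42  -0.02  -0.  ] holder xy [-0.0002  0.0008]
```

>>> servo_tool --series '[[[1, 0, 0, 0, -0.5, 0, 0], [1, 0, 0, 0, -0.8, 0, 0], [1, 0, 0, 0, -0.8, 0, 0], [1, 0, 0, 0, -0.8, 0, 0], [1, 0, 0, 0, -0.8, 0, 0], [1, 0, 0, 0, -0.8, 0, 0], [1, 0, 0, 0, -0.8, 0, 0], [1, 0, 0, 0, -0.8, 0, 0], [1, 0, 0, 0, -0.8, 0, 0], [1, 0, 0, 0, -0.8, 0, 0]]]'

```text
time: 16.33
eef_pos: [0.3215, 0.44, 0.1225]
tool_rot: [0.37, 0.604, -0.369, 0.602]
ft_force: [1.4, 1.2, -8.6]
opening: 0.0089
```

```bash
python3 -c "
from h import *
to(PIL,.118,90+YAW)"
```

```text
t 16.33 p [0.3215 0.44   0.1225] x [-0.001  0.002 -1.   ] y [ 0.89   0.455 -0.   ] F [ 1.4  1.2 -8.6] op 0.0089 q [0.72 0.27 1.79 0.   1.08 0.25]
shift u [ 0.15 -0.01  0.03] after-turn axes [ 0.15 -0.01  0.02] turn u [-3.39 -0.03 -0.  ] holder xy [-0.0007  0.0004]
```

>>> servo_tool --series '[[[1, 0, 0, 0, -0.9, 0, 0], [1, 0, 0, 0, -0.9, 0, 0], [1, 0, 0, 0, -0.9, 0, 0], [1, 0, 0, 0, -0.6, 0, 0], [1, 0.2, 0, 0, 0, 0, 0], [1, 0.2, 0, 0, 0, 0, 0], [1, 0.15, 0, 0, 0, 0, 0]]]'

```text
time: 16.92
eef_pos: [0.3213, 0.4398, 0.1067]
tool_rot: [0.255, 0.661, -0.254, 0.659]
ft_force: [-0.4, -0.3, -3.8]
opening: 0.0086
```

```bash
python3 -c "
from h import *
to(PIL,.099,90+YAW)"
```

```text
t 16.92 p [0.3213 0.4398 0.1067] x [-0.002  0.003 -1.   ] y [0.671 0.741 0.001] F [-0.4 -0.3 -3.8] op 0.0086 q [ 0.72  0.3   1.8   0.    1.05 -0.12]
shift u [ 0.26 -0.01  0.03] after-turn axes [ 0.26 -0.01  0.03] turn u [ 0.07 -0.03 -0.01] holder xy [-0.0008  0.0002]
```

>>> servo_tool --series '[[[1, 0.12, 0, 0, 0, 0, 0], [1, 0.1, 0, 0, 0, 0, 0], [1, 0.03, 0, 0, 0, 0, 0], [0.5, 0, 0, 0, 0, 0, 0], [0.5, 0, 0, 0, 0, 0, 0], [0.5, 0, 0, 0, 0, 0, 0], [0.5, 0, 0, 0, 0, 0, 0], [0.5, -0.6, 0, 0, 0, 0, 0], [0.5, -1, 0, 0, 0, 0, 0], [0.5, -1, 0, 0, 0, 0, 0]]]'

```text
time: 17.75
eef_pos: [0.3194, 0.4369, 0.1732]
tool_rot: [0.253, 0.662, -0.259, 0.657]
ft_force: [0.8, 1.2, 0.1]
opening: 0.0428
```

>>> servo_tool --series '[[[0.5, -0.6, 0, -1, 0, 0, 0], [0.5, -0.3, 0, -1, 0, 0, 0], [0.5, 0, 0, -1, 0, 0, 0], [0.5, 0, 0, 0, 0, 0, 0], [0.5, 0, 0, 0, 0, 0, 0]]]'

```text
time: 18.17
eef_pos: [0.2553, 0.5034, 0.212]
tool_rot: [0.26, 0.659, -0.255, 0.658]
ft_force: [0.9, -0.4, 0.5]
opening: 0.0429
```

```bash
python3 -c "
from h import *
st();grab('wrist','w7.png')
for m in (.018,.021,.024): print(proj('wrist',[[*H(-.07,m-.0565),.042],[*H(-.07,m-.082),.042]]).round(0).tolist())
for l in (0,.003,.007): print(l,proj('wrist',[[*H(-.078,0),.063+l],[*H(-.017,0),.0775+l],[*H(.017,0),.0775+l]]).round(0).tolist())
grab('scene','s7.png')
for l in (0,.003,.007): print(l,proj('scene',[[*H(-.078,0),.063+l],[*PIL,.0775+l]]).round(1).tolist())
a=cv2.imread('pics/s7.png')[230:380,220:420];cv2.imwrite('pics/s7c.png',cv2.resize(a,None,fx=4,fy=4,interpolation=2))
"
```

```text
t 18.17 p [0.2553 0.5034 0.212 ] x [ 0.002  0.006 -1.   ] y [0.678 0.735 0.006] F [ 0.9 -0.4  0.5] op 0.0429 q [0.89 0.2  1.68 0.   1.26 0.06]
[[263.0, 241.0], [228.0, 241.0]]
[[267.0, 241.0], [232.0, 241.0]]
[[271.0, 241.0], [236.0, 241.0]]
0 [[316.0, 241.0], [316.0, 332.0], [316.0, 373.0]]
0.003 [[316.0, 242.0], [316.0, 334.0], [316.0, 376.0]]
0.007 [[316.0, 244.0], [316.0, 337.0], [316.0, 380.0]]
0 [[334.9, 305.2], [322.7, 265.8]]
0.003 [[335.0, 303.6], [322.7, 264.3]]
0.007 [[335.0, 301.5], [322.7, 262.2]]
```

The viewer's limit is reached, so I'll check the saved wrist image numerically.

```bash
python3 -c "
from h import *
im=cv2.imread('pics/w7.png').astype(int)
for r in (215,219,263,267): print(r,[(c,int(im[r,c,2])) for c in range(256,286,2)])
print('disc row241 R',[(c,int(im[241,c,2])) for c in range(222,252,2)])
m=((im.max(2)<75)).astype(np.uint8);m[:300]=0;m[420:]=0;m[:,:290]=0;m[:,345:]=0
n,l,s,c=cv2.connectedComponentsWithStats(m)
for i in range(1,n):
    if s[i][4]>150:
        ys,xs=np.where(l==i); print(s[i],c[i],cv2.minAreaRect(np.stack([xs,ys],1).astype(np.float32)))
# bar edges along rows, cols 296..336
for r in (262,275,290,310): print(r,[int(im[r,c].sum()//3) for c in range(296,338,2)])
for cc in (312,316,320): print('end col',cc,[(r,int(im[r,cc].sum()//3)) for r in range(226,256,2)])
"
```

```text
215 [(256, 45), (258, 48), (260, 48), (262, 49), (264, 50), (266, 55), (268, 97), (270, 98), (272, 116), (274, 179), (276, 176), (278, 180), (280, 138), (282, 125), (284, 126)]
219 [(256, 45), (258, 47), (260, 49), (262, 50), (264, 50), (266, 136), (268, 189), (270, 119), (272, 112), (274, 174), (276, 176), (278, 181), (280, 146), (282, 125), (284, 124)]
263 [(256, 51), (258, 53), (260, 53), (262, 55), (264, 55), (266, 53), (268, 166), (270, 188), (272, 114), (274, 134), (276, 199), (278, 213), (280, 217), (282, 212), (284, 206)]
267 [(256, 51), (258, 52), (260, 53), (262, 54), (264, 55), (266, 53), (268, 167), (270, 190), (272, 112), (274, 110), (276, 196), (278, 213), (280, 216), (282, 216), (284, 216)]
disc row241 R [(222, 34), (224, 36), (226, 38), (228, 39), (230, 36), (232, 167), (234, 254), (236, 253), (238, 214), (240, 250), (242, 253), (244, 253), (246, 253), (248, 253), (250, 253)]
[309 325  14  48 652] [315.51993865 348.64263804] ((315.4999694824219, 348.4999694824219), (46.99999237060547, 12.999998092651367), 90.0)
[291 382  34  38 980] [309.91428571 402.42653061] ((307.5
[... 346 characters left out ...]
47, 144, 144]
310 [251, 247, 242, 93, 89, 172, 248, 249, 249, 248, 247, 248, 248, 248, 234, 102, 119, 157, 144, 144, 144]
end col 312 [(226, 193), (228, 205), (230, 217), (232, 225), (234, 231), (236, 206), (238, 135), (240, 140), (242, 175), (244, 193), (246, 195), (248, 195), (250, 195), (252, 194), (254, 194)]
end col 316 [(226, 192), (228, 204), (230, 215), (232, 225), (234, 230), (236, 207), (238, 135), (240, 140), (242, 174), (244, 192), (246, 193), (248, 194), (250, 193), (252, 192), (254, 193)]
end col 320 [(226, 150), (228, 162), (230, 171), (232, 181), (234, 183), (236, 167), (238, 145), (240, 156), (242, 183), (244, 195), (246, 198), (248, 197), (250, 197), (252, 197), (254, 197)]
```

```bash
python3 -c "
from h import *
a=cv2.imread('pics/scene0.png');b=cv2.imread('pics/s7.png')
for (x0,y0,x1,y1) in ((318,258,332,282),(322,278,342,314)):
    t=cv2.resize(a[y0:y1,x0:x1],None,fx=4,fy=4,interpolation=2);s=cv2.resize(b[y0-14:y1+14,x0-14:x1+14],None,fx=4,fy=4,interpolation=2)
    r=cv2.matchTemplate(s,t,cv2.TM_CCOEFF_NORMED);_,v,_,p=cv2.minMaxLoc(r);print(v,(p[0]/4-14,p[1]/4-14))
c=[(n,np.abs(a[y0:y1,x0:x1].astype(int)-b[y0:y1,x0:x1]).mean()) for n,x0,y0,x1,y1 in (('drop',306,222,322,262),('timer',284,208,306,250))];print(c)
"
```

```text
0.9810760021209717 (0.0, -1.5)
0.8630712032318115 (0.25, -1.0)
[('drop', np.float64(23.6265625)), ('timer', np.float64(17.932539682539684))]
```

```bash
python3 -c "
from h import *
st();print(ctrl.sign_off())"
```

```text
t 18.27 p [0.2557 0.5025 0.2113] x [ 0.001  0.006 -1.   ] y [0.679 0.734 0.004] F [-0.5  0.2  0.3] op 0.0427 q [0.89 0.2  1.68 0.   1.26 0.06]
the job is handed in; nothing more can be done
None
```

The larger syringe is in the cradle with its nozzle home, the clamp bar is back square across the barrel, and I handed the job in at 18.3 s. No verdict was reported.

I lifted the bar, turned it aside by about 1.19 rad and parked it on its block. Then I laid the syringe in the saddles and pushed it at the disc until it stopped: the force rose to about 7 N and two further small pushes moved it no further. Finally I swung the bar back, lowered it onto the barrel and released it.

**Last checks:**
- **Syringe position:** the flange and disc put its middle at y ≈ 0.023 m from the pillar. Fully home is 0.024 m, and the limit is 0.020 m.
- **Clamp bar:** it appears square in the wrist image. The blade stands 1.5 px higher in the scene camera than at the start, which is a lift of about 3 mm.
- **Arm:** it is clear, with the gripper open and about 0 N at the wrist.

**Unclear or failed:**
- **Pictures:** the 12-picture limit cut off my last two views, so the final checks are from pixel values only.
- **Bystanders:** the pixel comparison for the dropper bottle and timer showed a change I didn't trace; the arm or its shadow may explain it. Both were standing in the last wrist picture I viewed, and I felt no contact.

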